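# Click the lid of a thread box shut all round

### The arm

A 7-joint arm with a two-finger parallel gripper is mounted at the origin on the work surface. World frame = base frame: x ahead of the robot, y to its left, z up, the work surface at z = 0. Lengths are in m, angles in rad, forces in N, time in s.
With the tool pointing down it reaches from about 0.4 to 0.85 m from the base axis. Payload 10.4 kg.
Tool frame: the origin (TCP) lies midway between the tips of the shut fingers; the grasp point (between the pads) lies 19 mm behind it (manip.pinch_z is the distance from the TCP to the grasp point, in m); y points along the fingers, x is the direction in which the jaws open and shut, and the axes are right-handed (so a half turn about y gives the same grasp; the last joint's range is limited). The gripper opens to 85 mm and grips with 20 to 120 N. Pads are 22 mm wide; open, the fingers measure 114 mm over their backs; the gripper's body (76 mm by 85 mm) begins 54 mm behind the grasp point. The pads swing forward as they close: fully open they stand 13 mm farther back than shut.
Start: joints at [1.121, 0.332, -0.065, 1.46, 0.022, 1.35, -0.088], TCP at [0.259, -0.569, 0.231] pointing down, gripper open.
Joint ranges: [-2.6, 2.6], [-0.5, 2.12], [-1.47, 1.34], [0.16, 2.42], [-1.27, 4.41], [0.06, 2.06], [-2.6, 2.6]. Speed limits (rad/s): [2.22, 2.22, 2.79, 2.79, 3.14, 3.14, 3.14].

### API

Orientations are given as a unit quaternion [x, y, z, w].
In Python, from workcell import manip gives the robot as it stands.
- The arm moves only by the shell command python3 -m pendant 'ROWS' [OPENING] [FORCE]. ROWS is a JSON object of lists of equal length, an entry for each row: "offset": the shift along the tool's x, y, z scaled (see below), a list of three; "turn": the turn, a rotation vector about the tool's x, y, z scaled (see below), a list of three. A call has 1 to 12 rows; each row is the pose to reach, as a shift and turn from the pose measured when the call began, along the tool's axes at that moment; what a row does not reach only later rows make up. The controller multiplies each number of a shift by 200 mm and each number of a turn by 45 degrees. A row lasts 1/8 s, in which the tool goes at most 62.5 mm and 10.7 degrees, less where a joint would pass 70% of its speed; a pose out of reach is approached as far as the arm can. A call with a number of a shift or a turn outside -1 to 1 is refused whole. A call with a gripper value outside its range is refused whole. OPENING is the opening in per cent of the stroke, from 0 (shut) to 100 (fully open), set as the call begins (- or left out, the last holds). The fingers move at their own pace and stop on an object; FORCE is the grip in N (left out, the last holds). Time passes only in rows, so rows that repeat a pose let the fingers close. It gives the time, the measured TCP pose, the force and the opening at its end, in the units of the state.
- manip.get_obs(): the state, without advancing time (a new reading comes with each control period).
- manip.camera(name): name is "scene" or "top" or "wrist"; returns (picture, depth): 420x560x3 uint8, red, green, blue; 420x560 float32, m along the optical axis (not along the pixel's ray), 0 where there is no reading.
- manip.camera_model(name): a dict with "intrinsics" (3x3 intrinsics, pixels), "R" (3x3) and "t" (3): a world point X has camera coordinates R X + t; the wrist camera has in their place "tool_from_camera" (4x4, takes a point from camera to tool coordinates, whose origin is the TCP and whose axes are the tool frame's). Camera axes: x right, y down, z forward; pixel columns grow to the right and rows downward; lengths in m; the calibration is good to about 2 mm. A picture is of the moment at which its call begins: read the wrist's pose just before it. camera_model takes no time and is no camera call.
- manip.hand_in(): hands the job in, once; it reports no verdict.
The state is a dict: "clock": time; "joint_pos": joint angles; "joint_velocities": joint speeds; "tau": joint torques, N m; "position": TCP position; "ee_rot": TCP orientation; "ft_force": force on the tool from outside, world axes, zero at the start; "torque": the same for the moment, N m; "grip_width": opening from 0.0 (shut) to 1.0 (fully open).
Only numpy, scipy, OpenCV 4.12 (cv2) and the standard library are available. Lean on these libraries where they do the work, as an engineer would, in place of code of your own. Each camera call takes 0.05 s, during which the arm holds its last target. There are 200 camera calls.

### The job

The snap-fit lid of the clear thread box has only been laid on: press down around its green rim with the fingertips, section by section, until all six rim sections have clicked shut and lie flat (one or two may already be down). Only press: leave the box standing where it is, do not pick up or push aside anything, the spools and tools around it included.

Things in the scene. Friction and masses are not known exactly. Their poses are not given: they have to be found in the camera images.
- box: clear plastic box full of thread spools, about 1.2 kg, loose on the table, with a green-rimmed snap lid laid on it. 160 mm (its x) by 230 mm (its y), 90 mm high with the lid shut. Origin: centre of its underside; z up; at zero yaw its +x points away from the robot, its +y to the robot's left.
- lid_center (a point): point over the lid's middle, level with the shut rim (90 mm up). The lid is 176 by 246 mm; its clear middle (124 by 194 mm), sunk 10 mm below the rim, is already seated: pressing there does nothing. The 24 mm wide rim is slit into six sections, two on each long side and one on each short end; each bends up about its inner edge.
- press_near_left (a point): centre of the dark-green thumb pad (36 by 13 mm) on the rim section at the left half of the long side nearest the robot; on its upper face, 16 mm out from the section's inner edge, 8 mm in from its outer edge. 90 mm above the table when shut, 94.5 mm when up. Section 120 mm long. Pressed down here it resists with up to 11 N, then snaps the last 2 mm down and stays; pressing on does nothing.
- press_far_left (a point): centre of the dark-green thumb pad (36 by 13 mm) on the rim section at the left half of the long side away from the robot; on its upper face, 16 mm out from the section's inner edge, 8 mm in from its outer edge. 90 mm above the table when shut, 94.5 mm when up. Section 120 mm long. Pressed down here it resists with up to 11 N, then snaps the last 2 mm down and stays; pressing on does nothing.
- press_near_right (a point): centre of the dark-green thumb pad (36 by 13 mm) on the rim section at the right half of the long side nearest the robot; on its upper face, 16 mm out from the section's inner edge, 8 mm in from its outer edge. 90 mm above the table when shut, 94.5 mm when up. Section 120 mm long. Pressed down here it resists with up to 11 N, then snaps the last 2 mm down and stays; pressing on does nothing.
- press_far_right (a point): centre of the dark-green thumb pad (36 by 13 mm) on the rim section at the right half of the long side away from the robot; on its upper face, 16 mm out from the section's inner edge, 8 mm in from its outer edge. 90 mm above the table when shut, 94.5 mm when up. Section 120 mm long. Pressed down here it resists with up to 11 N, then snaps the last 2 mm down and stays; pressing on does nothing.
- press_left (a point): centre of the dark-green thumb pad (36 by 13 mm) on the rim section at the short end on the left; on its upper face, 16 mm out from the section's inner edge, 8 mm in from its outer edge. 90 mm above the table when shut, 94.5 mm when up. Section 121 mm long. Pressed down here it resists with up to 11 N, then snaps the last 2 mm down and stays; pressing on does nothing.
- press_right (a point): centre of the dark-green thumb pad (36 by 13 mm) on the rim section at the short end on the right; on its upper face, 16 mm out from the section's inner edge, 8 mm in from its outer edge. 90 mm above the table when shut, 94.5 mm when up. Section 121 mm long. Pressed down here it resists with up to 11 N, then snaps the last 2 mm down and stays; pressing on does nothing.
- rim_near_left (a joint): how far the rim section at the left half of the long side nearest the robot (seen from the robot) stands up: 0 = clicked shut (flat), 0.30 rad = up, outer edge raised 8 mm. It rests only at one or the other. Up at the start.
- rim_far_left (a joint): how far the rim section at the left half of the long side away from the robot (seen from the robot) stands up: 0 = clicked shut (flat), 0.30 rad = up, outer edge raised 8 mm. It rests only at one or the other. It may be shut at the start.
- rim_near_right (a joint): how far the rim section at the right half of the long side nearest the robot (seen from the robot) stands up: 0 = clicked shut (flat), 0.30 rad = up, outer edge raised 8 mm. It rests only at one or the other. Up at the start.
- rim_far_right (a joint): how far the rim section at the right half of the long side away from the robot (seen from the robot) stands up: 0 = clicked shut (flat), 0.30 rad = up, outer edge raised 8 mm. It rests only at one or the other. Up at the start.
- rim_left (a joint): how far the rim section at the short end on the left (seen from the robot) stands up: 0 = clicked shut (flat), 0.30 rad = up, outer edge raised 8 mm. It rests only at one or the other. Up at the start.
- rim_right (a joint): how far the rim section at the short end on the right (seen from the robot) stands up: 0 = clicked shut (flat), 0.30 rad = up, outer edge raised 8 mm. It rests only at one or the other. It may be shut at the start.
- spool_black: loose spool of black thread with white flanges, standing beside the box, 42 mm across, 62 mm high, origin at the centre of its underside; not part of the job.
- spool_gold: loose spool of gold thread with white flanges, standing beside the box, 42 mm across, 62 mm high, origin at the centre of its underside; not part of the job.
- spool_red: loose spool of dark red thread with white flanges, standing beside the box, 42 mm across, 62 mm high, origin at the centre of its underside; not part of the job.
- tape_dispenser: black desk tape dispenser, 160 by 66 by 98 mm, origin at the centre of its underside; not part of the job.
- label_roll: roll of yellow labels lying flat, 90 mm across, 35 mm high, origin at the centre of its underside; not part of the job.
- cutter: orange carton cutter lying flat, 127 mm long, 18 mm high, origin under its handle; not part of the job.
- marker: black and white marker pen lying flat, 135 mm long, 19 mm high, origin under its middle; not part of the job.

How it is judged:
By the outcome, as a careful person would: the job done as asked, in the order asked, and still so for the second after the job is handed in, with the robot touching nothing.
It also fails if it takes over 58 s, if anything falls off the work surface, if the arm or the gripper's body presses on something with over 40 N, if the wrist force passes 120 N, or if a joint passes its speed limit or range.

## Working session

There is one attempt and no reset: what is moved stays moved. The work goes in short steps, Python scripts to look and compute and a shell command to move; the robot and the scene stay as the last step left them, time stands still between calls to the robot, and variables do not carry over. Pictures are saved under pics/ and viewed, about 8 in all and at most 12, crops included, and the job is handed in when it is done.

```bash
ls; mkdir -p pics; python3 - <<'E'
from workcell import manip
import cv2,numpy as np
o=manip.get_obs();print(o)
for n in("top","scene"):
    p,d=manip.camera(n);cv2.imwrite(f"pics/{n}0.png",p[...,::-1]);np.savez(f"{n}0.npz",p=p,d=d);m=manip.camera_model(n);print(n,m)
print(manip.camera_model("wrist"))
E
```

```text
pics
{'clock': 0.0, 'joint_pos': array([ 1.12139488,  0.33287625, -0.06469519,  1.46094986,  0.02162138,
        1.34988142, -0.08847462]), 'joint_velocities': array([ 8.58624959e-04, -9.79904801e-04,  3.82112353e-04,  1.33036178e-03,
       -1.79141511e-03, -6.02235170e-04,  1.37163855e-05]), 'tau': array([ 1.17736905e-03, -6.25439072e+01,  4.99272044e-02, -3.91602552e+01,
        1.62450713e-02,  9.98746196e-03, -7.04300362e-06]), 'position': array([ 0.25855764, -0.56860091,  0.23050911]), 'ee_rot': array([-0.59431441,  0.38318958, -0.38231411,  0.59480421]), 'ft_force': array([-0.30769811,  0.63994636,  0.21814253]), 'torque': array([ 0.00655791,  0.03395313, -0.00951463]), 'grip_width': 1.0012270119813722}
top {'intrinsics': array([[466.77666195,   0.        , 281.0940254 ],
       [  0.        , 466.77666195, 206.74955866],
       [  0.        ,   0.        ,   1.        ]]), 'R': array([[-0.01696959, -0.99958039,  0.02347487],
       [-0.99246303,  0.01398966, -0.12174331],
       [ 0.12136382, -0.02536387, -0.99228398]]), 't': array([-0.01724414,  0.49053833,  1.23664965])}
sc
[... 209 characters left out ...]
61,  0.02043654],
       [ 0.66909277,  0.08020112, -0.73883872],
       [-0.73685937, -0.05778033, -0.67357234]]), 't': array([ 0.07258986, -0.28165216,  1.55565454])}
{'intrinsics': array([[366.72416205,   0.        , 279.29812005],
       [  0.        , 366.72416205, 212.11809834],
       [  0.        ,   0.        ,   1.        ]]), 'tool_from_camera': array([[ 9.99999685e-01,  5.79966007e-04,  5.41360044e-04,
         3.10313820e-04],
       [-3.50078551e-04, -2.89767951e-01,  9.57096867e-01,
        -1.43320341e-01],
       [ 7.11952439e-04, -9.57096755e-01, -2.89767656e-01,
         7.42540667e-02],
       [ 0.00000000e+00,  0.00000000e+00,  0.00000000e+00,
         1.00000000e+00]])}
```

View pics/top0.png

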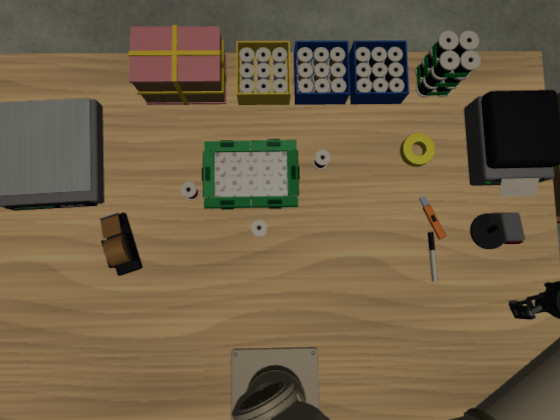

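View pics/scene0.png

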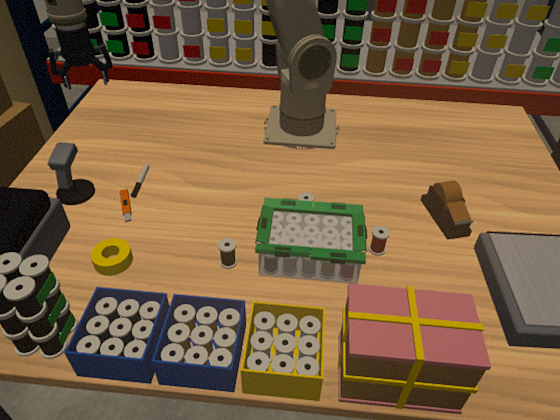

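```bash
python3 - <<'E'
import numpy as np
from scipy.spatial.transform import Rotation as R
print(R.from_quat([-0.59431441,  0.38318958, -0.38231411,  0.59480421]).as_matrix().round(3))
E
```

```text
[[ 0.414 -0.001  0.91 ]
 [-0.91   0.001  0.414]
 [-0.001 -1.    -0.   ]]
```

The top view shows the green lid at about (251,174) with six dark pads, a spool on its left (189,190), right (322,158) and near side (259,228). The scene view agrees. Now I'll measure the pads.

```bash
cat > h.py <<'E'
import numpy as np,cv2
from workcell import manip
from scipy.spatial.transform import Rotation as Rot
def cam(n,o=None):
    m=manip.camera_model(n);K=m["intrinsics"]
    if n=="wrist":
        T=m["tool_from_camera"];B=Rot.from_quat(o["ee_rot"]).as_matrix()
        return K,B@T[:3,:3],B@T[:3,3]+o["position"]
    return K,m["R"].T,-m["R"].T@m["t"]
def ray(n,px,z,o=None):
    K,A,c=cam(n,o);px=np.atleast_2d(px).astype(float)
    d=np.c_[px,np.ones(len(px))]@np.linalg.inv(K).T@A.T
    return c+d*((z-c[2])/d[:,2])[:,None]
def pads(n,p,roi,vmax=75,amin=15):
    h=cv2.cvtColor(p,cv2.COLOR_RGB2HSV);x0,y0,x1,y1=roi
    g=cv2.inRange(h,(50,100,15),(90,255,255));M=np.zeros_like(g);M[y0:y1,x0:x1]=g[y0:y1,x0:x1]
    dk=M&cv2.inRange(h[...,2],15,vmax)
    k,l,s,c=cv2.connectedComponentsWithStats(dk)
    return M,[(c[i].round(1),s[i].tolist()) for i in range(1,k) if s[i,4]>=amin]
E
python3 - <<'E'
from h import *
p=np.load("top0.npz");d=p["d"];p=p["p"]
M,P=pads("top",p,(195,130,305,215))
V=cv2.cvtColor(p,cv2.COLOR_RGB2HSV)[...,2][M>0];print(np.histogram(V,bins=range(0,256,15)))
for c,s in P: print(c,s,ray("top",c,.092)[0].round(3))
r=cv2.minAreaRect(cv2.findNonZero(M));b=cv2.boxPoints(r);w=ray("top",b,.094);print(r,w.round(3),w.mean(0),np.linalg.norm(np.diff(w,axis=0),axis=1))
for nm,px in dict(L=(189,190),R=(322,158),N=(259,228)).items():print(nm,ray("top",px,.062)[0].round(3))
cv2.imwrite("pics/topc.png",cv2.resize(p[130:245,170:345,::-1],None,fx=4,fy=4,interpolation=cv2.INTER_CUBIC))
E
```

```text
(array([   0,   22,  262,  241,  360, 1065,  983,    0,    0,    0,    0,
          0,    0,    0,    0,    0,    0]), array([  0,  15,  30,  45,  60,  75,  90, 105, 120, 135, 150, 165, 180,
       195, 210, 225, 240, 255]))
[226.5 144. ] [220, 142, 14, 5, 70] [0.65  0.117 0.092]
[273.3 144. ] [267, 142, 14, 5, 68] [ 0.649 -0.006  0.092]
[236. 151.] [214, 151, 45, 1, 45] [0.631 0.092 0.092]
[276.5 150. ] [267, 150, 20, 1, 20] [ 0.633 -0.014  0.092]
[294.6 171.6] [290, 151, 9, 44, 171] [ 0.574 -0.06   0.092]
[202.8 172.6] [202, 158, 2, 30, 39] [0.575 0.178 0.092]
[207.4 173.5] [205, 167, 6, 14, 82] [0.572 0.166 0.092]
[274.2 203.7] [252, 199, 45, 9, 196] [ 0.491 -0.006  0.092]
[226.8 204.6] [205, 200, 45, 9, 196] [0.49  0.116 0.092]
((250.0390167236328, 173.98944091796875), (67.30078887939453, 96.17759704589844), 88.87670135498047) [[ 0.657  0.182  0.094]
 [ 0.66  -0.069  0.094]
 [ 0.482 -0.069  0.094]
 [ 0.481  0.178  0.094]] [0.56995076 0.0555697  0.094     ] [0.25142039 0.17795925 0.24700097]
L [0.534 0.219 0.062]
R [ 0.617 -0.136  0.062]
N [0.431 0.035 0.062]
```

View pics/topc.png

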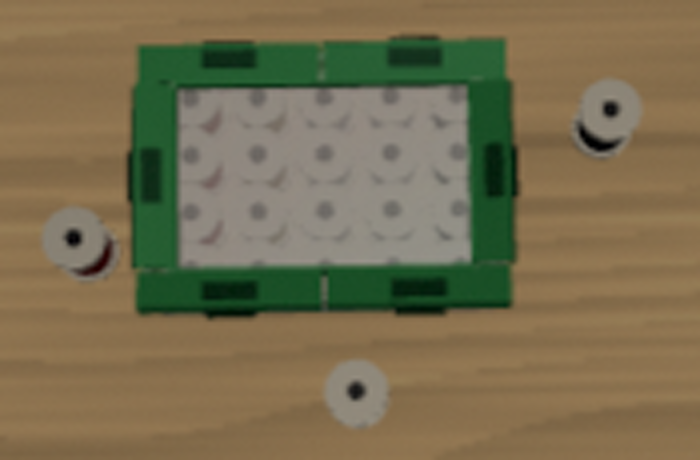

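```bash
python3 -m pendant '{"offset":[[0,-0.3,0],[-0.9,-0.35,0.3],[-0.9,-0.35,0.3],[-0.9,-0.35,0.3],[-0.9,-0.35,0.3],[-0.9,-0.35,0.3]],"turn":[[0,0,0],[0,0.2,0],[0,0.4,0],[0,0.54,0],[0,0.54,0],[0,0.54,0]]}' 0 30
```

```text
clock: 0.85
position: [0.2386, -0.3803, 0.301]
ee_rot: [0.501, -0.499, 0.499, -0.501]
ft_force: [-0.1, -0.5, 0.9]
grip_width: 0.002
```

```bash
python3 - <<'E'
from h import *
for n,px in dict(NL=(226.8,202.1),NR=(274.4,201.4),L=(207.4,173.4),Rt=(293.1,171.9),FL=(226.8,143.9),FR=(273.1,143.4)).items():print(n,ray("top",px,.092)[0].round(4))
E
```

```text
NL [0.4967 0.1164 0.092 ]
NR [ 0.4968 -0.0062  0.092 ]
L [0.5725 0.1664 0.092 ]
Rt [ 0.5737 -0.0561  0.092 ]
FL [0.6503 0.116  0.092 ]
FR [ 0.6503 -0.0052  0.092 ]
```

```bash
python3 -m pendant '{"offset":[[-1,0,0.6],[-1,0,0.6],[-1,0,0.6],[-1,0,0.6]],"turn":[[0,0,0],[0,0,0],[0,0,0],[0,0,0]]}' && python3 -m pendant '{"offset":[[-1,0,0.6],[-1,0,0.6],[-1,0,0.6],[-1,0,0.6],[-1,0,0.6]],"turn":[[0,0,0],[0,0,0],[0,0,0],[0,0,0],[0,0,0]]}'; python3 - <<'E'
from h import *
o=manip.get_obs();p,d=manip.camera("wrist");np.savez("w1.npz",p=p,d=d,pos=o["position"],rot=o["ee_rot"]);cv2.imwrite("pics/w1.png",p[...,::-1]);print(o["position"],o["joint_pos"].round(2))
E
```

```text
clock: 1.35
position: [0.3595, -0.1786, 0.3009]
ee_rot: [-0.501, 0.499, -0.498, 0.501]
ft_force: [0.8, -0.3, -0.3]
grip_width: 0.001
clock: 1.98
position: [0.4803, 0.0248, 0.3006]
ee_rot: [-0.501, 0.499, -0.496, 0.504]
ft_force: [0.3, -0.9, 0.2]
grip_width: 0.001
[0.48028866 0.02477515 0.30061215] [ 0.6   0.02 -0.75  1.68  0.01  1.44 -1.71]
```

View pics/w1.png

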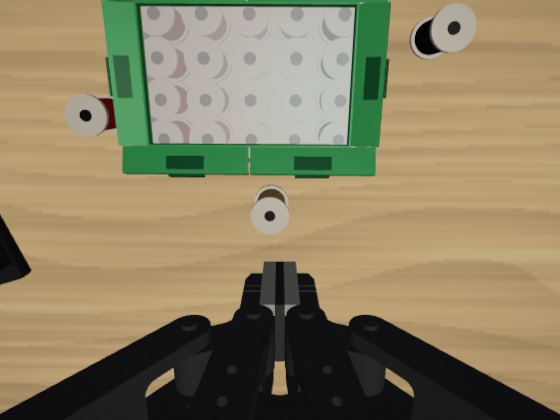

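Wrist view: near pads at (185,162) and (313,163), left (122,76), right (374,78); nothing stands between the fingers and the near rim at this height.

```bash
python3 - <<'E'
from h import *
w=np.load("w1.npz");o=dict(position=w["pos"],ee_rot=w["rot"])
M,P=pads("wrist",w["p"],(95,0,400,185),vmax=70,amin=60)
for c,s in P: print(c,s,ray("wrist",c,.0945,o)[0].round(4))
print(ray("wrist",[(185,162),(313,163),(122,76),(374,78)],.0945,o).round(4))
for c in [(185,162),(313,163),(122,76),(374,78)]: print(w["d"][c[1],c[0]])
K,A,cc=cam("wrist",o)
for c in [(185,162),(313,163),(122,76),(374,78)]:
  print((cc+A@(np.linalg.inv(K)@[*c,1])*w["d"][c[1],c[0]]).round(4))
print(Rot.from_quat(w["rot"]).as_matrix().round(3))
E
```

```text
[194.4  37.3] [137, 4, 220, 140, 666] [0.6068 0.1009 0.0945]
[371.5  77.7] [364, 57, 16, 42, 565] [ 0.5754 -0.0559  0.0945]
[184.4 161.6] [167, 156, 36, 13, 437] [0.4981 0.1166 0.0945]
[186.3 175. ] [169, 174, 35, 3, 103] [0.4851 0.1156 0.0945]
[311.2 176.5] [295, 176, 33, 2, 65] [ 0.485  -0.0052  0.0945]
[[ 0.4977  0.1161  0.0945]
 [ 0.4982 -0.0064  0.0945]
 [ 0.5745  0.1677  0.0945]
 [ 0.5751 -0.0581  0.0945]]
0.34876186
0.3498798
0.32635182
0.32651478
[0.4981 0.1155 0.0968]
[ 0.4983 -0.0064  0.0953]
[0.5744 0.1666 0.0972]
[ 0.575  -0.0577  0.0963]
[[ 0.01  -0.001  1.   ]
 [-1.     0.005  0.01 ]
 [-0.005 -1.    -0.001]]
```

```bash
python3 -m pendant '{"offset":[[-0.455,0,0.09],[-0.455,0.3,0.09],[-0.455,0.7,0.09],[-0.455,0.94,0.09],[-0.455,0.94,0.09],[-0.455,0.94,0.09]],"turn":[[0,0,0],[0,0,0],[0,0,0],[0,0,0],[0,0,0],[0,0,0]]}'
```

```text
clock: 2.78
position: [0.4978, 0.1138, 0.1142]
ee_rot: [-0.5, 0.5, -0.497, 0.502]
ft_force: [0.3, 0.1, 0.8]
grip_width: 0.002
```

```bash
python3 -m pendant '{"offset":[[0,0.06,0],[0,0.085,0],[0,0.1,0],[0,0.115,0],[0,0.125,0],[0,0.125,0]],"turn":[[0,0,0],[0,0,0],[0,0,0],[0,0,0],[0,0,0],[0,0,0]]}'
```

```text
clock: 3.52
position: [0.498, 0.1139, 0.0899]
ee_rot: [-0.501, 0.5, -0.497, 0.502]
ft_force: [-4.3, -1.6, 9.9]
grip_width: -0.0
```

```bash
python3 -m pendant '{"offset":[[0,0.01,0],[0,0.015,0],[0,0.015,0]],"turn":[[0,0,0],[0,0,0],[0,0,0]]}'
```

```text
clock: 3.9
position: [0.4981, 0.114, 0.0895]
ee_rot: [-0.501, 0.499, -0.498, 0.502]
ft_force: [-14.7, -5.0, 36.6]
grip_width: 0.004
```

```bash
python3 -m pendant '{"offset":[[0,-0.15,0],[0.3,-0.15,0],[0.6,-0.125,0],[0.6,-0.125,0],[0.6,-0.125,0]],"turn":[[0,0,0],[0,0,0],[0,0,0],[0,0,0],[0,0,0]]}'; python3 - <<'E'
from h import *
p,d=manip.camera("scene");np.savez("s1.npz",p=p,d=d);cv2.imwrite("pics/s1.png",cv2.resize(p[170:300,200:420,::-1],None,fx=3.5,fy=3.5,interpolation=cv2.INTER_CUBIC))
E
```

```text
clock: 4.53
position: [0.4989, -0.0057, 0.1144]
ee_rot: [-0.501, 0.499, -0.498, 0.502]
ft_force: [-0.3, 1.7, 1.1]
grip_width: 0.001
```

View pics/s1.png

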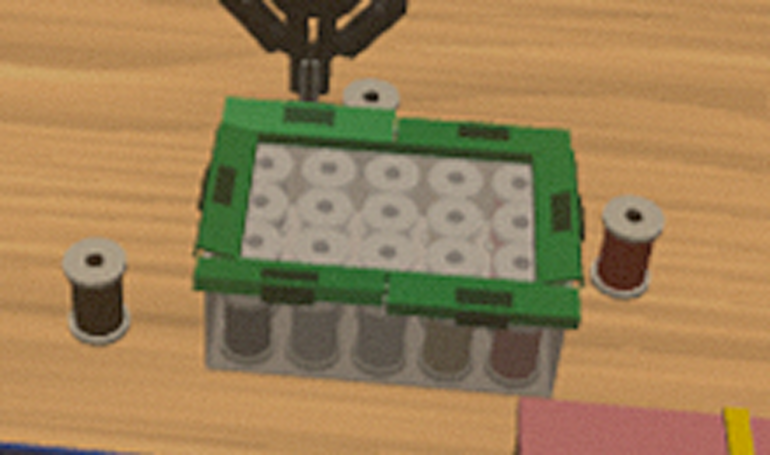

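Near-left (at (485,132) in the crop) is flat now; near-right (310,115) is still up. The box hasn't visibly moved.

```bash
python3 -m pendant '{"offset":[[0,0.06,-0.005],[0,0.085,-0.005],[0,0.1,-0.005],[0,0.115,-0.005],[0,0.125,-0.005],[0,0.134,-0.005],[0,0.134,-0.005]],"turn":[[0,0,0],[0,0,0],[0,0,0],[0,0,0],[0,0,0],[0,0,0],[0,0,0]]}'
```

```text
clock: 5.45
position: [0.4979, -0.0046, 0.0896]
ee_rot: [-0.502, 0.498, -0.498, 0.502]
ft_force: [-13.8, -0.1, 32.3]
grip_width: 0.001
```

```bash
python3 -m pendant '{"offset":[[0,-0.15,0],[0.1,-0.15,0.2],[0.265,-0.125,0.38],[0.265,-0.125,0.38],[0.265,-0.125,0.38]],"turn":[[0,0,0],[0,0,0],[0,0,0],[0,0,0],[0,0,0]]}' && python3 -m pendant '{"offset":[[0,0.06,0],[0,0.085,0],[0,0.1,0],[0,0.115,0],[0,0.125,0],[0,0.134,0],[0,0.134,0]],"turn":[[0,0,0],[0,0,0],[0,0,0],[0,0,0],[0,0,0],[0,0,0],[0,0,0]]}'
```

```text
clock: 6.08
position: [0.5739, -0.0563, 0.114]
ee_rot: [-0.502, 0.499, -0.497, 0.502]
ft_force: [-0.7, 0.1, 0.1]
grip_width: -0.003
clock: 6.95
position: [0.5739, -0.0561, 0.0897]
ee_rot: [0.502, -0.498, 0.498, -0.502]
ft_force: [-12.8, -0.6, 27.7]
grip_width: 0.003
```

```bash
python3 -m pendant '{"offset":[[0,-0.15,0],[-0.1,-0.15,0.2],[-0.25,-0.125,0.385],[-0.25,-0.125,0.385],[-0.25,-0.125,0.385]],"turn":[[0,0,0],[0,0,0],[0,0,0],[0,0,0],[0,0,0]]}' && python3 -m pendant '{"offset":[[0,0.06,0],[0,0.085,0],[0,0.1,0],[0,0.115,0],[0,0.125,0],[0,0.134,0],[0,0.134,0]],"turn":[[0,0,0],[0,0,0],[0,0,0],[0,0,0],[0,0,0],[0,0,0],[0,0,0]]}'
```

```text
clock: 7.58
position: [0.6502, -0.0055, 0.1141]
ee_rot: [0.502, -0.498, 0.497, -0.502]
ft_force: [0.1, -0.8, -0.3]
grip_width: 0.003
clock: 8.45
position: [0.6501, -0.0058, 0.0898]
ee_rot: [0.503, -0.498, 0.498, -0.501]
ft_force: [-11.5, -3.5, 23.3]
grip_width: 0.0
```

FL is 0.122 m to the left.

```bash
python3 -m pendant '{"offset":[[0,-0.15,0],[-0.3,-0.15,0],[-0.61,-0.125,0],[-0.61,-0.125,0],[-0.61,-0.125,0]],"turn":[[0,0,0],[0,0,0],[0,0,0],[0,0,0],[0,0,0]]}' && python3 -m pendant '{"offset":[[0,0.06,0],[0,0.085,0],[0,0.1,0],[0,0.115,0],[0,0.125,0],[0,0.134,0],[0,0.134,0]],"turn":[[0,0,0],[0,0,0],[0,0,0],[0,0,0],[0,0,0],[0,0,0],[0,0,0]]}'
```

```text
clock: 9.07
position: [0.649, 0.116, 0.1143]
ee_rot: [0.503, -0.498, 0.498, -0.501]
ft_force: [-0.2, -0.8, -0.0]
grip_width: 0.003
clock: 9.95
position: [0.6491, 0.1159, 0.0899]
ee_rot: [0.503, -0.498, 0.498, -0.501]
ft_force: [-8.4, -3.0, 17.8]
grip_width: -0.005
```

```bash
python3 -m pendant '{"offset":[[0,-0.15,0],[-0.1,-0.15,-0.2],[-0.25,-0.125,-0.375],[-0.25,-0.125,-0.375],[-0.25,-0.125,-0.375]],"turn":[[0,0,0],[0,0,0],[0,0,0],[0,0,0],[0,0,0]]}' && python3 -m pendant '{"offset":[[0,0.06,0],[0,0.085,0],[0,0.1,0],[0,0.115,0],[0,0.125,0],[0,0.135,0],[0,0.135,0]],"turn":[[0,0,0],[0,0,0],[0,0,0],[0,0,0],[0,0,0],[0,0,0],[0,0,0]]}'
```

```text
clock: 10.58
position: [0.5742, 0.1649, 0.1151]
ee_rot: [0.503, -0.497, 0.499, -0.501]
ft_force: [0.3, -0.9, 0.8]
grip_width: -0.0
clock: 11.45
position: [0.5744, 0.1649, 0.0899]
ee_rot: [0.503, -0.497, 0.499, -0.501]
ft_force: [-8.4, -3.6, 21.3]
grip_width: 0.003
```

Retreat up and toward the robot for a check look.

```bash
python3 -m pendant '{"offset":[[0,-0.2,0],[0,-0.5,0],[0.3,-0.9,-0.3],[0.55,-1,-0.6],[0.55,-1,-0.6],[0.55,-1,-0.6]],"turn":[[0,0,0],[0,0,0],[0,0,0],[0,0,0],[0,0,0],[0,0,0]]}'; python3 - <<'E'
from h import *
o=manip.get_obs();p,d=manip.camera("wrist");np.savez("w2.npz",p=p,d=d,pos=o["position"],rot=o["ee_rot"])
s,_=manip.camera("scene");c=cv2.resize(s[185:290,230:400],(560,346),interpolation=cv2.INTER_CUBIC)
cv2.imwrite("pics/w2.png",p[:260,:,::-1]);cv2.imwrite("pics/s2.png",c[...,::-1]);cv2.imwrite("pics/chk.png",np.vstack([p[:240],c])[...,::-1])
t,_=manip.camera("top");np.savez("t2.npz",p=t)
a=np.load("top0.npz")["p"];
for n,px in dict(L=(175,176,204,204),R=(308,145,336,175),N=(246,216,273,240)).items():
  x0,y0,x1,y1=px;T=a[y0:y1,x0:x1];r=cv2.matchTemplate(t[y0-8:y1+8,x0-8:x1+8],T,cv2.TM_CCOEFF_NORMED);print(n,cv2.minMaxLoc(r)[1],cv2.minMaxLoc(r)[3],"(8,8)=same")
K,A,cc=cam("wrist",o);M,P=pads("wrist",p,(0,0,560,260))
v,u=np.nonzero((M>0)&(d>0));X=cc+(np.c_[u,v,np.ones(len(u))]@np.linalg.inv(K).T*d[v,u][:,None])@A.T
X=X[(X[:,2]>.08)]
print("rim z pct",np.percentile(X[:,2],[2,10,50,90,98]).round(4),"x",np.percentile(X[:,0],[1,99]).round(3),"y",np.percentile(X[:,1],[1,99]).round(3))
for nm,q in dict(NL=(.497,.116),NR=(.497,-.006),L=(.574,.167),R=(.574,-.057),FL=(.651,.116),FR=(.651,-.006)).items():
  m=np.hypot(X[:,0]-q[0],X[:,1]-q[1])<.015;k=X[m]
  ax=1 if nm in"LR" else 0
  if len(k)>20:
    B=np.c_[k[:,:2]-q,np.ones(len(k))];f=np.linalg.lstsq(B,k[:,2],rcond=None)[0];print(nm,len(k),"z",f[2].round(4),"slope",f[:2].round(3))
E
```

```text
clock: 12.2
position: [0.4546, 0.052, 0.2925]
ee_rot: [0.501, -0.496, 0.502, -0.5]
ft_force: [0.7, -0.4, -0.0]
grip_width: 0.002
L 0.8705898523330688 (8, 8) (8,8)=same
R 0.9992591142654419 (8, 8) (8,8)=same
N 0.13798104226589203 (0, 16) (8,8)=same
rim z pct [0.0861 0.0896 0.0908 0.0919 0.0925] x [0.487 0.61 ] y [-0.066  0.178]
NL 803 z 0.091 slope [ 0.014 -0.001]
NR 782 z 0.0907 slope [ 0.061 -0.001]
L 996 z 0.0911 slope [ 0.007 -0.011]
R 940 z 0.091 slope [-0.001  0.013]
```

View pics/chk.png

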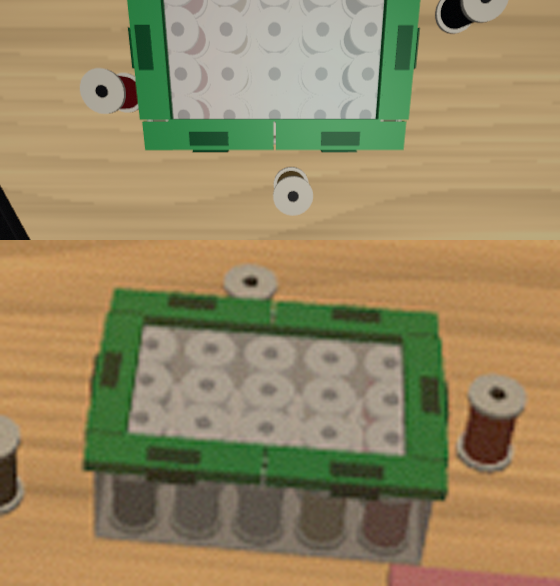

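Near, left and right sections are flat (z ≈ 0.091), and all six look flat in the scene view. The far pair is out of the wrist frame, so I move forward to check it.

```bash
python3 -m pendant '{"offset":[[0,0,0.3],[0,0,0.5],[0,0,0.5],[0,0,0.5]],"turn":[[0,0,0],[0,0,0],[0,0,0],[0,0,0]]}'; python3 - <<'E'
from h import *
o=manip.get_obs();p,d=manip.camera("wrist");cv2.imwrite("pics/w3.png",p[:280,:,::-1])
K,A,cc=cam("wrist",o);M,P=pads("wrist",p,(0,0,560,260))
v,u=np.nonzero((M>0)&(d>0));X=cc+(np.c_[u,v,np.ones(len(u))]@np.linalg.inv(K).T*d[v,u][:,None])@A.T
X=X[(X[:,2]>.08)]
print("x",np.percentile(X[:,0],[1,99]).round(3),"y",np.percentile(X[:,1],[1,99]).round(3))
for nm,q in dict(NL=(.497,.116),NR=(.497,-.006),L=(.574,.167),R=(.574,-.057),FL=(.651,.116),FR=(.651,-.006)).items():
  k=X[np.hypot(X[:,0]-q[0],X[:,1]-q[1])<.009]
  if len(k)>20:
    B=np.c_[k[:,:2]-q,np.ones(len(k))];f=np.linalg.lstsq(B,k[:,2],rcond=None)[0];print(nm,len(k),"z",f[2].round(4),"slope",f[:2].round(3))
E
```

```text
clock: 12.85
position: [0.5553, 0.0571, 0.2886]
ee_rot: [0.503, -0.498, 0.497, -0.502]
ft_force: [-0.6, -0.5, 0.3]
grip_width: 0.004
x [0.488 0.662] y [-0.065  0.177]
NL 244 z 0.0909 slope [-0.016 -0.003]
NR 235 z 0.0908 slope [0.021 0.019]
L 291 z 0.091 slope [0.012 0.006]
R 284 z 0.0909 slope [-0.01   0.007]
FL 356 z 0.0911 slope [ 0.008 -0.006]
FR 352 z 0.091 slope [0.012 0.001]
```

View pics/w3.png

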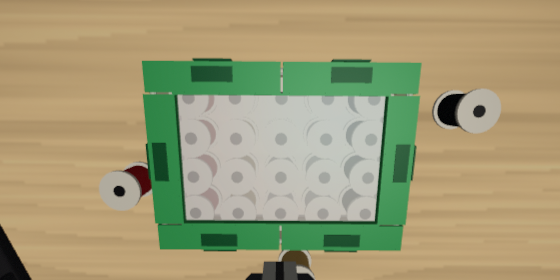

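All six sections are flat, and the lid centre at (0.575, 0.056) is within 2 mm of where it was. Handing in.

```bash
python3 -c "
from workcell import manip
print(manip.hand_in(), manip.get_obs()['clock'])"
```

```text
the job is handed in; nothing more can be done
the job is handed in; nothing more can be done
```

All six rim sections of the lid are pressed shut, and the job is handed in. I pressed each thumb pad in turn with the closed fingertips, using about 18 to 37 N, until it hit a firm stop at about 90 mm. The whole job took about 13 s of robot time.

- **Rim:** in the last wrist depth image all six pads measured 90.8 to 91.1 mm with slopes of at most 0.03, so they lie flat. An open section would show about 0.3 and stand at 94.5 mm.
- **Box:** the lid centre is within 2 mm of where it started, which is the calibration accuracy. Presses carried side forces of up to about 15 N.
- **Spools:** the left and right spools matched their starting place in the top view. The top-view match for the near spool failed, probably because the arm was in the way, and its position was not measured. The wrist images show it still standing between the robot and the box.
- **End state:** the arm was clear of everything, about 0.2 m above the lid.

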